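# Start the dumpling timers in order

### The arm

A 6-joint arm with a two-finger parallel gripper is mounted at the origin on the work surface. World frame = base frame: x ahead of the robot, y to its left, z up, the work surface at z = 0. Lengths are in mm, angles in rad, forces in N, time in s.
With the tool pointing down it reaches from about 350 to 875 mm from the base axis. Payload 4.2 kg.
Tool frame: the origin (TCP) lies midway between the tips of the shut fingers; the grasp point (between the pads) lies 19 mm behind it; z points along the fingers, y is the line along which they close (so a half turn about z gives the same grasp; the last joint's range is limited). The gripper opens to 87 mm and grips with 3 to 60 N. Pads are 19 mm wide; open, the fingers measure 117 mm over their backs; the gripper's body (75 mm by 190 mm) begins 51 mm behind the grasp point.
Start: joints at [0.259, 0.385, 0.008, 0, -1.194, -0.259], TCP at [624.979, 0.025, 222.55] pointing down, gripper open.
Joint ranges: [-3.14, 3.14], [-1.21, 2.06], [-1.07, 1.41], [-3.16, 2.05], [-2.99, -0.16], [-3.1, 3.1]. Speed limits (rad/s): [2.79, 2.79, 3.14, 3.14, 3.14, 3.14].

### API

Orientations are given as a rotation vector (axis times angle).
In Python, from station import ctrl gives the robot as it stands. The module is installed in compiled form; this text tells all that it offers.
- The arm moves only by the shell command python3 -m jog 'ROWS' [FORCE]. ROWS is JSON, a list of rows, each a list of 7 numbers: the shift along the tool's x, y, z scaled (see below), then the turn, a rotation vector about the tool's x, y, z scaled (see below), then the opening, from -1 (shut) to 1 (fully open). A call has 1 to 20 rows; each row shifts and turns the commanded pose from where the row before left it, along the tool's axes as they then stand; what a row does not reach is not made up. The controller multiplies each number of a shift by 400 mm and each number of a turn by 2 rad. A row lasts 1/10 s, in which the tool goes at most 50 mm and 8.59 degrees, less where a joint would pass 70% of its speed; a pose out of reach is approached as far as the arm can. A call with a number of a shift or a turn outside -1 to 1 is refused whole. A call with a gripper value outside its range is refused whole. The fingers move at their own pace and stop on an object; FORCE is the grip in N (left out, the last holds). Time passes only in rows, so rows that do not move let the fingers close. It gives the time, the measured TCP pose, the force, the opening and the grip force at its end, in the units of the state.
- ctrl.get_obs(): the state, without advancing time (a new reading comes with each control period).
- ctrl.grab_frame(name): name is "scene" or "side" or "wrist"; returns the picture (400x640x3 uint8, red, green, blue); there is no depth.
- ctrl.camera_params(name): a dict with "intrinsics" (3x3 intrinsics, pixels), "dist" ([k1, k2, p1, p2, k3] as OpenCV has them; the pictures are not rectified), "eye" and "rotation" of the camera in the world. Camera axes: x right, y down, z forward; pixel columns grow to the right and rows downward; lengths in mm; the calibration is good to about 2 mm. A picture is of the moment at which its call begins: read the wrist's pose just before it. camera_params takes no time and is no camera call; for the wrist camera it gives the pose at the moment of the call.
- ctrl.job_done(): hands the job in; it is judged then, once.
The state is a dict: "clock": time; "qpos": joint angles; "qd": joint speeds; "effort": joint torques, N m; "position": TCP position; "ee_rot": TCP orientation; "ft_force": force on the tool from outside, world axes, zero at the start; "moment": the same for the moment, N m; "finger_gap": opening from 0.0 (shut) to 1.0 (fully open); "grasp_force": force on a finger pad.
Only numpy, scipy, OpenCV 4.12 (cv2) and the standard library are available. Lean on these libraries where they do the work, as an engineer would, in place of code of your own. Each camera call takes 0.05 s, during which the arm holds its last target. There are 200 camera calls.

### The job

The dumplings have just gone into the steamers: start their timers in the order the batches went in, first the one with the blue key, then yellow, then green, by pressing each key lightly with the fingertips until it is in (it stays in). Do not touch the spare timer with the red key. Do not lift or shove any timer, leave everything else where it is, and finish with the hand clear.

Things in the scene. Friction and masses are not known exactly. Their poses are not given: they have to be found in the camera images.
- blue_timer: Loose kitchen timer with the blue key: a white flat box 100 x 76 mm and 34 mm high on a rubber foot, 0.25 kg, standing on the table. Origin: centre of its underside; z up, x along its 100 mm side towards the key's end (a dark display lies at the -x end of its top).
- blue_key_top (a point): Centre of the blue round key's top face (38 mm across), 18 mm from the timer's centre along its +x; it sinks with the key. With the key out it is 54 mm above the table, 18 mm above a same-coloured 50 mm collar (2 mm proud of the box). The cap is springy: it gives 0.4 mm per N, up to 6 mm (15 N), and comes back when let go.
- blue_key (a joint): How far the blue key's stem is in, m: 0 out, 0.008 fully in; starts out to within 1 mm. It slides straight down against an even drag of 3 N, stops at 8 mm, has no return spring and stays where left. Pressing the cap 9 to 10 mm down, or to 5 to 6 N, puts it fully in; it then stands 10 mm above its collar.
- yellow_timer: Loose kitchen timer with the yellow key: a white flat box 100 x 76 mm and 34 mm high on a rubber foot, 0.25 kg, standing on the table. Origin: centre of its underside; z up, x along its 100 mm side towards the key's end (a dark display lies at the -x end of its top).
- yellow_key_top (a point): Centre of the yellow round key's top face (38 mm across), 18 mm from the timer's centre along its +x; it sinks with the key. With the key out it is 54 mm above the table, 18 mm above a same-coloured 50 mm collar (2 mm proud of the box). The cap is springy: it gives 0.4 mm per N, up to 6 mm (15 N), and comes back when let go.
- yellow_key (a joint): How far the yellow key's stem is in, m: 0 out, 0.008 fully in; starts out to within 1 mm. It slides straight down against an even drag of 3 N, stops at 8 mm, has no return spring and stays where left. Pressing the cap 9 to 10 mm down, or to 5 to 6 N, puts it fully in; it then stands 10 mm above its collar.
- green_timer: Loose kitchen timer with the green key: a white flat box 100 x 76 mm and 34 mm high on a rubber foot, 0.25 kg, standing on the table. Origin: centre of its underside; z up, x along its 100 mm side towards the key's end (a dark display lies at the -x end of its top).
- green_key_top (a point): Centre of the green round key's top face (38 mm across), 18 mm from the timer's centre along its +x; it sinks with the key. With the key out it is 54 mm above the table, 18 mm above a same-coloured 50 mm collar (2 mm proud of the box). The cap is springy: it gives 0.4 mm per N, up to 6 mm (15 N), and comes back when let go.
- green_key (a joint): How far the green key's stem is in, m: 0 out, 0.008 fully in; starts out to within 1 mm. It slides straight down against an even drag of 3 N, stops at 8 mm, has no return spring and stays where left. Pressing the cap 9 to 10 mm down, or to 5 to 6 N, puts it fully in; it then stands 10 mm above its collar.
- red_timer: Loose kitchen timer with the red key: a white flat box 100 x 76 mm and 34 mm high on a rubber foot, 0.25 kg, standing on the table. Origin: centre of its underside; z up, x along its 100 mm side towards the key's end (a dark display lies at the -x end of its top).
- red_key_top (a point): Centre of the red round key's top face (38 mm across), 18 mm from the timer's centre along its +x; it sinks with the key. With the key out it is 54 mm above the table, 18 mm above a same-coloured 50 mm collar (2 mm proud of the box). The cap is springy: it gives 0.4 mm per N, up to 6 mm (15 N), and comes back when let go.
- red_key (a joint): How far the red key's stem is in, m: 0 out, 0.008 fully in; starts out to within 1 mm. It slides straight down against an even drag of 3 N, stops at 8 mm, has no return spring and stays where left. Pressing the cap 9 to 10 mm down, or to 5 to 6 N, puts it fully in; it then stands 10 mm above its collar.
- rolling_pin: Wooden rolling pin lying on the table, 54 mm thick, about 440 mm long along its y. Origin: on the table under its middle.
- glass: Drinking glass standing upside down, 100 mm high, 74 mm across at its mouth, which is below. Origin: centre of its underside.
- cutter: Steel ring cutter, 80 mm across, 35 mm high. Origin: centre of its underside.
- bowl: Blue bowl, 130 mm across, 55 mm high. Origin: centre of its underside.
- spice_jar: Amber glass jar with a black cap, 48 mm across, 85 mm high. Origin: centre of its underside.
- spatula: Spatula lying on the table, about 260 mm long along its x. Origin: underside.
Mind the look-alikes: they are no part of the job. What is shaped like the blue_timer but purple is not meant.

How it is judged (in metres and radians):
On the way, in this order (a step that is already met when the one before it is completed fails the run):
1. the blue key is pushed in, with yellow and green still out (value of joint blue_key above 0.005 m and value of joint each of yellow_key, green_key below 0.003 m), for 0.1 s.
2. the yellow key is pushed in, with green still out (value of joint yellow_key above 0.005 m and value of joint green_key below 0.003 m), for 0.1 s.
3. the green key is pushed in (value of joint green_key above 0.005 m), for 0.1 s.
At the end, for the whole second after the job is handed in: The blue, yellow and green keys are in by more than 5 of their 8 mm and the red key is still out (less than 3 mm in); all four timers stand flat, at rest, within 20 mm of where they began; the other things are within 30 mm of where they began (value of joint each of blue_key, yellow_key, green_key above 0.005 m and value of joint red_key below 0.003 m and distance of each of blue_timer, yellow_timer, green_timer, red_timer from where it was at the start of the episode below 0.02 m and angle between each of blue_timer, yellow_timer, green_timer, red_timer's own z axis and vertical below 0.1 rad and linear speed of each of blue_timer, yellow_timer, green_timer, red_timer below 0.02 m/s and distance of each of rolling_pin, glass, cutter, bowl, spice_jar, spatula from where it was at the start of the episode below 0.03 m); the robot touches nothing.
It fails at once if a key is pressed (3 mm or more) before the one that comes before it is in ((value of joint yellow_key above 0.003 m and value of joint blue_key below 0.005 m) or (value of joint green_key above 0.003 m and value of joint yellow_key below 0.005 m)).
It fails at once if the spare red timer is touched or its key pressed (contact force between any of the fingers, the arm and red_timer above 0.5 N or value of joint red_key above 0.003 m).
It fails at once if a timer is pressed harder than 20 N (contact force between any of the fingers, the arm and blue_timer above 20 N or contact force between any of the fingers, the arm and yellow_timer above 20 N or contact force between any of the fingers, the arm and green_timer above 20 N).
It fails at once if a timer is lifted by more than 10 mm, tipped, or shoved by more than 20 mm (height (world z) of any of blue_timer, yellow_timer, green_timer, red_timer above 0.01 m or angle between any of blue_timer, yellow_timer, green_timer, red_timer's own z axis and vertical above 0.3 rad or distance of any of blue_timer, yellow_timer, green_timer, red_timer from where it was at the start of the episode above 0.02 m).
It fails at once if one of the other things is moved by more than 30 mm (distance of any of rolling_pin, glass, cutter, bowl, spice_jar, spatula from where it was at the start of the episode above 0.03 m).
It also fails if it takes over 51 s, if anything falls off the work surface, if the arm or the gripper's body presses on something with over 40 N, if the wrist force passes 120 N, or if a joint passes its speed limit or range.

## Working session

There is one attempt and no reset: what is moved stays moved. The work goes in short steps, Python scripts to look and compute and a shell command to move; the robot and the scene stay as the last step left them, time stands still between calls to the robot, and variables do not carry over. Pictures are saved under pics/ and viewed, at most 10 in all, crops included, and the job is handed in when it is done.

```bash
mkdir -p pics
python3 - <<'E'
from station import ctrl
import cv2,json
for n in ("scene","side"):
    p=ctrl.camera_params(n); f=ctrl.grab_frame(n)
    cv2.imwrite(f"pics/{n}0.png",f[:,:,::-1]); print(n,{k:getattr(v,'tolist',lambda:v)() for k,v in p.items()})
print(ctrl.get_obs())
E
```

```text
scene {'intrinsics': [[446.63283630319233, 0.0, 320.80821936755933], [0.0, 446.63283630319233, 196.8531962658585], [0.0, 0.0, 1.0]], 'dist': [-0.09151153776654067, 0.0, 0.0, 0.0, 0.0], 'eye': [975.3412366748895, -388.99550663797856, 1024.637741032169], 'rotation': [-2.46819070783318, -0.8982550609734798, 0.2495857132481173]}
side {'intrinsics': [[394.02049556802893, 0.0, 320.7522567023905], [0.0, 394.02049556802893, 206.43155777544143], [0.0, 0.0, 1.0]], 'dist': [-0.06606738815778943, 0.0, 0.0, 0.0, 0.0], 'eye': [461.71247066804756, -737.2731507442068, 695.8372902948435], 'rotation': [-2.246094925418203, 0.17991386619390573, -0.0658550424457964]}
{'clock': 0.1, 'qpos': array([ 2.58596658e-01,  3.85479488e-01,  6.76753358e-03, -4.11873339e-04,
       -1.19399307e+00, -2.58598118e-01]), 'qd': array([ 0.00030603, -0.00374173,  0.00251805,  0.00143537,  0.00037251,
        0.00069206]), 'effort': array([ 1.65357815e-04, -3.91689312e+01,  1.87934643e+01,  4.23187181e+00,
        1.34990664e-02, -6.93199490e-05]), 'position': array([6.24468355e+02, 9.31481273e-03, 2.21574493e+02]), 'ee_rot': array([ 2.22024016e+00, -2.22058071e+00, -2.02627275e-03]), 'ft_force': array([-0.16551215,  0.18793041, -0.74788465]), 'moment': array([-0.01933368, -0.09133748,  0.01930991]), 'grasp_force': 0.0, 'finger_gap': 0.9996176536966972}
```

View pics/scene0.png

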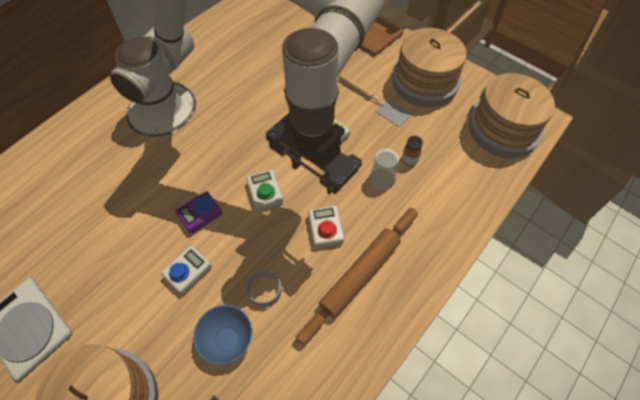

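View pics/side0.png

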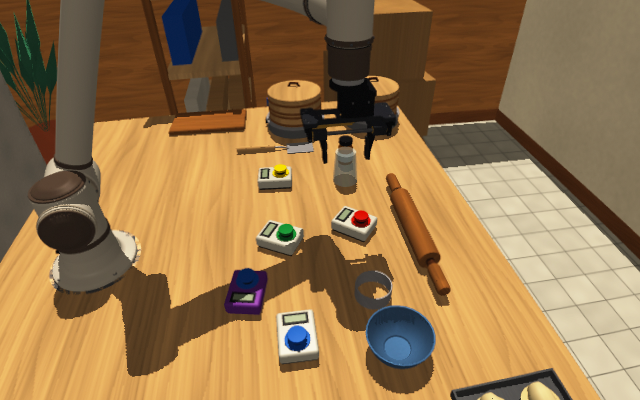

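The scene view shows blue at (179,271), green at (265,190), red at (327,229) and the purple decoy at (198,210). Yellow is hidden behind the hand there. The side view shows yellow (280,170), green (286,232), red (361,218) and blue (297,338).

```bash
cat > h.py <<'E'
from station import ctrl
import cv2,numpy as np
from scipy.optimize import least_squares
HUE={'blue':(100,125),'yellow':(22,35),'green':(45,85),'red':(0,6)}
def blob(img,col,near,rad=22):
    hsv=cv2.cvtColor(img,cv2.COLOR_RGB2HSV); lo,hi=HUE[col]
    m=cv2.inRange(hsv,(lo,150,60),(hi,255,255))
    if col=='red': m|=cv2.inRange(hsv,(174,150,60),(180,255,255))
    c=np.zeros_like(m); cv2.circle(c,near,rad,255,-1); m&=c
    n,l,s,ce=cv2.connectedComponentsWithStats(m); k=1+np.argmax(s[1:,4]); return ce[k],s[k]
def proj(P,p):
    R=cv2.Rodrigues(np.array(p['rotation'],float))[0].T; t=-R@np.array(p['eye'],float)
    return cv2.projectPoints(np.asarray(P,float),cv2.Rodrigues(R)[0],t,np.array(p['intrinsics']),np.array(p['dist']))[0][:,0]
a=np.linspace(0,2*np.pi,60)
def ring(x,y,z,r): return np.c_[x+r*np.cos(a),y+r*np.sin(a),np.full(60,z)]
def model(x,y,z,p):   # silhouette of cap + collar
    m=np.zeros((400*4,640*4),np.uint8)
    for A,B in ((ring(x,y,z,19),ring(x,y,z-18,19)),(ring(x,y,z-18,25),ring(x,y,z-20,25))):
        h=cv2.convexHull(proj(np.r_[A,B],p).astype(np.float32)); cv2.fillConvexPoly(m,np.round(h*4+1.5).astype(int),255)
    M=cv2.moments(m,True); return np.array([M['m10'],M['m01']])/M['m00']/4-.375
def fit(obs,x0,z=None):
    f=lambda v:np.concatenate([model(v[0],v[1],v[2] if z is None else z,p)-c for c,p in obs])
    r=least_squares(f,x0 if z is None else x0[:2],diff_step=.01); return r.x.round(1),np.abs(r.fun).max().round(2)
E
python3 - <<'E'
from h import *
S={'scene':dict(blue=(179,271),green=(265,190),red=(327,229)),'side':dict(blue=(297,338),green=(286,232),red=(361,218),yellow=(281,170))}
P={n:ctrl.camera_params(n) for n in S}; I={n:cv2.imread(f'pics/{n}0.png')[:,:,::-1].copy() for n in S}
for c in HUE:
    o=[]
    for n in S:
        if c in S[n]:
            ce,s=blob(I[n],c,S[n][c]); print(c,n,ce.round(1),s); o.append((ce,P[n]))
    x0=[550,-100,54]
    if len(o)>1: print('free z',fit(o,x0))
    print('z=54',fit(o,x0,54))
print(proj([[600,200,54]],P['scene']))
w=ctrl.camera_params('wrist');print(w['eye'],w['rotation'])
f=ctrl.grab_frame('wrist');cv2.imwrite('pics/w0.png',f[:,:,::-1])
E
```

```text
blue scene [178.8 271.2] [170 264  18  17 214]
blue side [296.9 338.3] [285 326  25  25 481]
free z (array([ 470.4, -314.1,   51.5]), np.float64(1.0))
z=54 (array([ 470.9, -315. ]), np.float64(0.99))
yellow side [280.  170.4] [272 164  17  14 163]
z=54 (array([481.5, 251.3]), np.float64(0.02))
green scene [261.8 186.5] [260 185   5   4   6]
green side [285.9 230.3] [277 224  19  16 163]
free z (array([472.5, -26.9,  70.3]), np.float64(2.72))
z=54 (array([468.9, -15.7]), np.float64(3.14))
red scene [327.  229.2] [319 221  17  17 232]
red side [360.5 218.5] [351 211  20  16 227]
free z (array([667.5,  -1. ,  53. ]), np.float64(0.27))
z=54 (array([667.4,  -1.8]), np.float64(0.27))
[[355.78950232 159.85647418]]
[624.37572495 -71.97308372 383.15374488] [-1.43839690e-03 -3.11180249e+00 -4.18196748e-01]h.py:20: RuntimeWarning: invalid value encountered in divide
  M=cv2.moments(m,True); return np.array([M['m10'],M['m01']])/M['m00']/4-.375
```

View pics/w0.png

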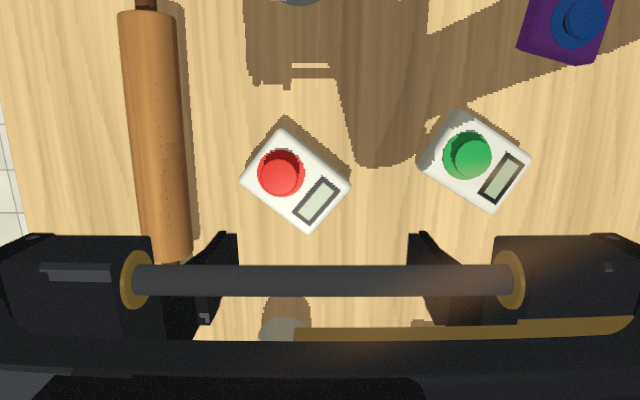

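The wrist view shows red at (281,172), green at (467,156) and the decoy at top right. I'll redo green with looser thresholds and add the wrist view.

```bash
sed -i 's/(lo,150,60)/(lo,110,30)/' h.py
python3 - <<'E'
from h import *
P={n:ctrl.camera_params(n) for n in ('scene','side','wrist')}; I={n:cv2.imread(f'pics/{f}0.png')[:,:,::-1].copy() for n,f in zip(P,('scene','side','w'))}
for c,x0,d in (('green',[470,-16,54],dict(scene=(265,190),side=(286,232),wrist=(467,156))),('red',[667,0,54],dict(scene=(327,229),side=(361,218),wrist=(281,172)))):
    o=[]
    for n in d:
        ce,s=blob(I[n],c,d[n],40 if n=='wrist' else 22); print(n,ce.round(1),s); o.append((ce,P[n])); 
    print(c,fit(o,x0),fit(o[1:],x0),fit(o[2:],x0,54))
E
```

```text
scene [265.6 190.9] [258 184  16  15 177]
side [285.8 232.3] [277 224  19  17 247]
wrist [466.2 152. ] [ 443  132   49   41 1474]
green (array([477.7, -25.3,  57.7]), np.float64(1.61)) (array([477.3, -25.9,  56.3]), np.float64(0.7)) (array([476.6, -25.8]), np.float64(0.01))
scene [327.2 228.9] [318 220  19  18 263]
side [360.5 218.7] [351 211  20  16 244]
wrist [280.4 172.8] [ 257  150   48   47 1762]
red (array([667.6,   0. ,  48.2]), np.float64(2.31)) (array([668.1,   0. ,  47.1]), np.float64(2.1)) (array([667.1,   0. ]), np.float64(3.4))h.py:20: RuntimeWarning: invalid value encountered in divide
  M=cv2.moments(m,True); return np.array([M['m10'],M['m01']])/M['m00']/4-.375
```

```bash
python3 -m jog '[[0.079,0.0384,0,0,0,0,-1],[0.079,0.0384,0,0,0,0,-1],[0.079,0.0384,0,0,0,0,-1],[0.079,0.0384,0,0,0,0,-1],[0.079,0.0384,0,0,0,0,-1],[0.079,0.0384,0,0,0,0,-1],[0.079,0.0384,0,0,0,0,-1],[0.079,0.0384,0,0,0,0,-1],[0.079,0.0384,0,0,0,0,-1],[0.079,0.0384,0,0,0,0,-1],[0,0,0,0,0,0,-1],[0,0,0,0,0,0,-1],[0,0,0,0,0,0,-1]]'
cat > look.py <<'E'
import sys
from h import *
c=sys.argv[1]; x0=[float(v) for v in sys.argv[2:4]]+[54]; o=ctrl.get_obs(); p=ctrl.camera_params('wrist'); f=ctrl.grab_frame('wrist')
cv2.imwrite(f'pics/w_{c}.png',f[:,:,::-1]); g=proj([x0],p)[0]; ce,s=blob(f,c,tuple(int(v) for v in g),60)
print('exp',g,'got',ce,s,fit([(ce,p)],x0,54)); print(o['position'],o['ee_rot'],o['ft_force'])
E
python3 look.py blue 471 -315
```

```text
clock: 1.45
position: [471.6, -315.4, 222.4]
ee_rot: [-2.222, 2.221, 0.001]
ft_force: [-0.4, 0.6, 0.5]
finger_gap: 0.012
grasp_force: 0.0
exp [322.32376935 180.63605694] got [322.27839255 174.52824694] [ 299  152   47   46 1717] (array([ 471. , -316.9]), np.float64(0.0))
[ 471.60314255 -315.38735225  222.35976448] [-2.22202679e+00  2.22079643e+00  6.21634261e-04] [-0.37404332  0.64969644  0.47829097]
```

View pics/w_blue.png

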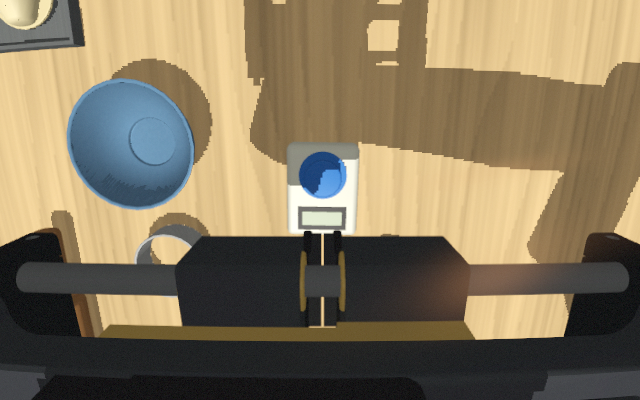

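Blue key at (322,175) on a white box, with the fingertips right behind it. The measurement agrees to 2 mm, so I'll descend.

```bash
python3 -m jog '[[0.003,0.001,0.05,0,0,0,-1],[0,0,0.05,0,0,0,-1],[0,0,0.05,0,0,0,-1],[0,0,0.05,0,0,0,-1],[0,0,0.05,0,0,0,-1],[0,0,0.05,0,0,0,-1],[0,0,0.05,0,0,0,-1],[0,0,0.05,0,0,0,-1],[0,0,0,0,0,0,-1],[0,0,0,0,0,0,-1],[0,0,0,0,0,0,-1]]'; python3 -m jog '[[0,0,0.005,0,0,0,-1],[0,0,0.005,0,0,0,-1],[0,0,0.005,0,0,0,-1],[0,0,0.005,0,0,0,-1],[0,0,0.005,0,0,0,-1],[0,0,0,0,0,0,-1],[0,0,0,0,0,0,-1]]'
```

```text
clock: 2.6
position: [472.2, -317.2, 63.8]
ee_rot: [-2.222, 2.22, -0.004]
ft_force: [-0.4, 0.1, 0.3]
finger_gap: 0.003
grasp_force: 0.0
clock: 3.3
position: [470.9, -317.2, 52.7]
ee_rot: [2.221, -2.221, -0.0]
ft_force: [-0.5, 0.3, 1.8]
finger_gap: 0.005
grasp_force: 0.9
```

```bash
python3 -m jog '[[0,0,0.004,0,0,0,-1],[0,0,0.004,0,0,0,-1],[0,0,0.004,0,0,0,-1],[0,0,0,0,0,0,-1],[0,0,0,0,0,0,-1]]';  python3 -m jog '[[0,0,0.004,0,0,0,-1],[0,0,0.003,0,0,0,-1],[0,0,0,0,0,0,-1],[0,0,0,0,0,0,-1]]'
```

```text
clock: 3.8
position: [471.0, -317.2, 47.7]
ee_rot: [2.221, -2.221, -0.0]
ft_force: [-1.1, -0.4, 1.8]
finger_gap: 0.004
grasp_force: 1.1
clock: 4.2
position: [471.0, -317.2, 45.0]
ee_rot: [2.221, -2.221, 0.0]
ft_force: [-0.4, -0.8, 4.4]
finger_gap: 0.008
grasp_force: 1.7
```

```bash
python3 -m jog '[[0,0,0.003,0,0,0,-1],[0,0,0,0,0,0,-1],[0,0,0,0,0,0,-1]]'
```

```text
clock: 4.5
position: [471.0, -317.3, 44.1]
ee_rot: [2.222, -2.221, 0.0]
ft_force: [-0.8, 1.1, 6.2]
finger_gap: 0.006
grasp_force: 2.8
```

```bash
python3 -m jog '[[0,0,0.003,0,0,0,-1],[0,0,0,0,0,0,-1],[0,0,0,0,0,0,-1]]'; python3 -m jog '[[0,0,-0.02,0,0,0,-1],[0,0,-0.05,0,0,0,-1],[0,0,-0.075,0,0,0,-1],[0,0,-0.1,0,0,0,-1],[0,0,-0.1,0,0,0,-1],[0,0,-0.1,0,0,0,-1],[0,0,0,0,0,0,-1],[0,0,0,0,0,0,-1],[0,0,0,0,0,0,-1]]'
python3 - <<'E'
from h import *
p=ctrl.camera_params('wrist'); f=ctrl.grab_frame('wrist'); q=ctrl.camera_params('side'); g=ctrl.grab_frame('side')
ce,s=blob(f,'blue',(322,175),60); print(ce,s); 
for z in (54,46): print(z,model(471,-316.9,z,p))
cv2.imwrite('pics/side1.png',cv2.resize(np.hstack([g[310:370,265:345],cv2.imread('pics/side0.png')[310:370,265:345,::-1]]),None,fx=4,fy=4,interpolation=2)[:,:,::-1])
E
```

```text
clock: 4.8
position: [471.0, -317.2, 43.3]
ee_rot: [2.222, -2.221, 0.0]
ft_force: [-1.4, 1.1, 7.9]
finger_gap: 0.006
grasp_force: 3.9
clock: 5.7
position: [470.3, -316.6, 219.1]
ee_rot: [2.221, -2.221, -0.004]
ft_force: [0.5, 1.0, -0.3]
finger_gap: 0.009
grasp_force: 0.0
[320.59861592 176.10034602] [ 297  153   48   47 1734]
54 [320.60927482 176.14647027]
46 [320.63443429 174.59213809]
```

View pics/side1.png

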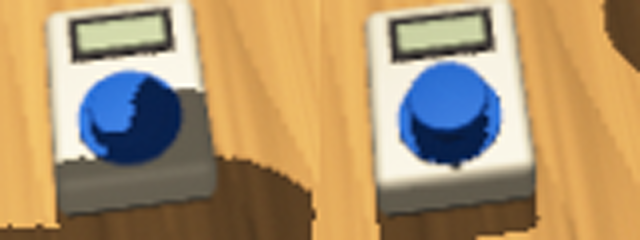

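The blue cap (left crop, after pressing) now sits clearly lower than before (right), and the box hasn't moved. Next, yellow.

```bash
python3 -m jog '[[-0.0888,-0.0017,0,0,0,0,-1],[-0.0888,-0.0017,0,0,0,0,-1],[-0.0888,-0.0017,0,0,0,0,-1],[-0.0888,-0.0017,0,0,0,0,-1],[-0.0888,-0.0017,0,0,0,0,-1],[-0.0888,-0.0017,0,0,0,0,-1],[-0.0888,-0.0017,0,0,0,0,-1],[-0.0888,-0.0017,0,0,0,0,-1],[-0.0888,-0.0017,0,0,0,0,-1],[-0.0888,-0.0017,0,0,0,0,-1],[-0.0888,-0.0017,0,0,0,0,-1],[-0.0888,-0.0017,0,0,0,0,-1],[-0.0888,-0.0017,0,0,0,0,-1],[-0.0888,-0.0017,0,0,0,0,-1],[-0.0888,-0.0017,0,0,0,0,-1],[-0.0888,-0.0017,0,0,0,0,-1],[0,0,0,0,0,0,-1],[0,0,0,0,0,0,-1],[0,0,0,0,0,0,-1]]'; python3 look.py yellow 481 251
```

```text
clock: 7.7
position: [481.5, 250.2, 219.8]
ee_rot: [2.219, -2.221, -0.0]
ft_force: [-1.1, -0.6, -0.5]
finger_gap: 0.004
grasp_force: 0.0
exp [322.01744629 181.83659593] got [321.72691441 175.59177928] [ 298  153   49   47 1776] (array([481.3, 249. ]), np.float64(0.01))
[481.49758728 250.22506394 219.79213785] [ 2.21944964e+00 -2.22069729e+00 -1.62719523e-04] [-1.12793521 -0.57147009 -0.47227042]
```

View pics/w_yellow.png

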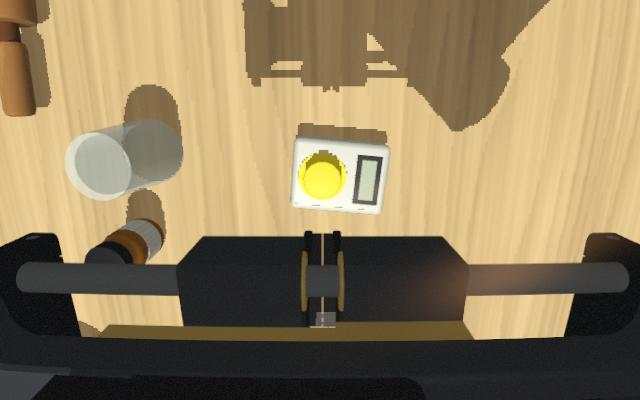

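Yellow key at (322,175), confirmed at (481,249). The glass at about (125,160) is well to the side.

```bash
python3 -m jog '[[0.003,0,0.05,0,0,0,-1],[0,0,0.05,0,0,0,-1],[0,0,0.05,0,0,0,-1],[0,0,0.05,0,0,0,-1],[0,0,0.05,0,0,0,-1],[0,0,0.05,0,0,0,-1],[0,0,0.05,0,0,0,-1],[0,0,0.045,0,0,0,-1],[0,0,0,0,0,0,-1],[0,0,0,0,0,0,-1],[0,0,0,0,0,0,-1]]'; python3 -m jog '[[0,0,0.005,0,0,0,-1],[0,0,0.005,0,0,0,-1],[0,0,0.005,0,0,0,-1],[0,0,0.005,0,0,0,-1],[0,0,0.005,0,0,0,-1],[0,0,0.005,0,0,0,-1],[0,0,0.005,0,0,0,-1],[0,0,0,0,0,0,-1],[0,0,0,0,0,0,-1]]'
```

```text
clock: 8.85
position: [482.7, 250.1, 63.8]
ee_rot: [-2.219, 2.22, -0.001]
ft_force: [-0.2, -0.3, 0.8]
finger_gap: 0.003
grasp_force: 0.0
clock: 9.75
position: [481.8, 250.0, 48.6]
ee_rot: [2.222, -2.221, -0.0]
ft_force: [-1.6, -0.1, 2.4]
finger_gap: 0.002
grasp_force: 1.1
```

```bash
python3 -m jog '[[0,0,0.005,0,0,0,-1],[0,0,0.004,0,0,0,-1],[0,0,0,0,0,0,-1],[0,0,0,0,0,0,-1]]'; python3 -m jog '[[0,0,0.003,0,0,0,-1],[0,0,0,0,0,0,-1],[0,0,0,0,0,0,-1]]'
```

```text
clock: 10.15
position: [481.9, 250.0, 45.0]
ee_rot: [-2.221, 2.221, -0.0]
ft_force: [-1.2, 0.2, 3.6]
finger_gap: 0.009
grasp_force: 1.7
clock: 10.45
position: [481.9, 250.0, 44.1]
ee_rot: [-2.222, 2.221, -0.0]
ft_force: [-3.1, 0.1, 6.6]
finger_gap: 0.003
grasp_force: 2.9
```

```bash
python3 -m jog '[[0,0,0.003,0,0,0,-1],[0,0,0,0,0,0,-1],[0,0,0,0,0,0,-1]]'; python3 -m jog '[[0,0,-0.02,0,0,0,-1],[0,0,-0.05,0,0,0,-1],[0,0,-0.075,0,0,0,-1],[0,0,-0.1,0,0,0,-1],[0,0,-0.1,0,0,0,-1],[0,0,-0.1,0,0,0,-1],[0,0,0,0,0,0,-1],[0,0,0,0,0,0,-1],[0,0,0,0,0,0,-1]]'; python3 look.py yellow 481 249; python3 -m jog '[[0.0863,0.0015,0,0,0,0,-1],[0.0863,0.0015,0,0,0,0,-1],[0.0863,0.0015,0,0,0,0,-1],[0.0863,0.0015,0,0,0,0,-1],[0.0863,0.0015,0,0,0,0,-1],[0.0863,0.0015,0,0,0,0,-1],[0.0863,0.0015,0,0,0,0,-1],[0.0863,0.0015,0,0,0,0,-1],[0,0,0,0,0,0,-1],[0,0,0,0,0,0,-1],[0,0,0,0,0,0,-1]]'; python3 look.py green 477 -26
```

```text
clock: 10.75
position: [481.9, 250.0, 43.2]
ee_rot: [-2.222, 2.221, -0.0]
ft_force: [-3.0, -0.6, 8.6]
finger_gap: 0.005
grasp_force: 3.9
clock: 11.65
position: [481.1, 249.4, 219.2]
ee_rot: [2.219, -2.22, -0.001]
ft_force: [0.5, -0.3, 0.3]
finger_gap: 0.006
grasp_force: 0.0
exp [321.48443603 180.79662153] got [321.31422147 176.30747611] [ 298  153   48   47 1779] (array([481.2, 248.8]), np.float64(0.0))
[481.1205188 249.414479  219.1875189] [ 2.21920834e+00 -2.22015483e+00 -1.06796395e-03] [ 0.48227444 -0.25452789  0.27007771]
clock: 12.8
position: [476.9, -25.9, 219.8]
ee_rot: [2.221, -2.22, -0.001]
ft_force: [-0.6, 0.6, -0.4]
finger_gap: 0.007
grasp_force: 0.0
exp [321.3898651  180.73441404] got [323.16607143 179.60654762] [ 300  157   47   46 1680] (array([475.2, -22.7]), np.float64(0.01))
[476.88518559 -25.85847627 219.82314082] [ 2.22103796e+00 -2.22009774e+00 -1.25594508e-03] [-0.58275522  0.61465737 -0.40800037]
```

View pics/w_green.png

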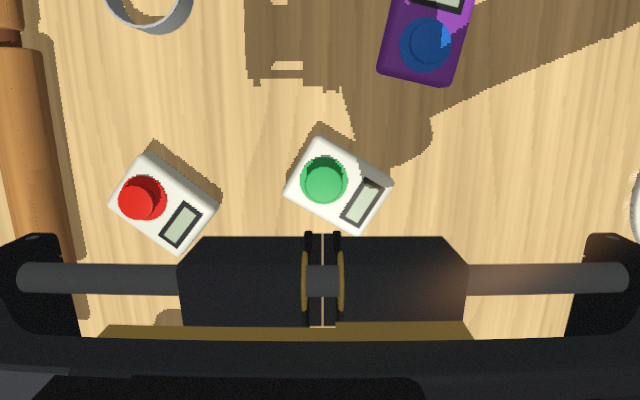

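Green key at (323,180), giving (475,-23). Red is about 190 mm to the side, so it's clear of the hand.

```bash
python3 -m jog '[[-0.007,0.004,0.05,0,0,0,-1],[0,0,0.05,0,0,0,-1],[0,0,0.05,0,0,0,-1],[0,0,0.05,0,0,0,-1],[0,0,0.05,0,0,0,-1],[0,0,0.05,0,0,0,-1],[0,0,0.05,0,0,0,-1],[0,0,0.045,0,0,0,-1],[0,0,0,0,0,0,-1],[0,0,0,0,0,0,-1],[0,0,0,0,0,0,-1]]'; python3 -m jog '[[0,0,0.005,0,0,0,-1],[0,0,0.005,0,0,0,-1],[0,0,0.005,0,0,0,-1],[0,0,0.005,0,0,0,-1],[0,0,0.005,0,0,0,-1],[0,0,0.005,0,0,0,-1],[0,0,0.005,0,0,0,-1],[0,0,0,0,0,0,-1],[0,0,0,0,0,0,-1]]'; python3 -m jog '[[0,0,0.005,0,0,0,-1],[0,0,0.004,0,0,0,-1],[0,0,0,0,0,0,-1],[0,0,0,0,0,0,-1]]'
```

```text
clock: 13.95
position: [476.4, -22.8, 63.5]
ee_rot: [-2.221, 2.219, -0.002]
ft_force: [-0.3, -0.6, 0.3]
finger_gap: 0.003
grasp_force: 0.0
clock: 14.85
position: [475.5, -23.5, 48.5]
ee_rot: [2.221, -2.221, 0.0]
ft_force: [-0.3, 0.3, 1.5]
finger_gap: 0.004
grasp_force: 1.0
clock: 15.25
position: [475.5, -23.5, 45.0]
ee_rot: [2.221, -2.221, 0.0]
ft_force: [-1.1, -0.6, 2.6]
finger_gap: 0.004
grasp_force: 1.7
```

```bash
python3 -m jog '[[0,0,0.003,0,0,0,-1],[0,0,0.003,0,0,0,-1],[0,0,0,0,0,0,-1],[0,0,0,0,0,0,-1]]'
```

```text
clock: 15.65
position: [475.5, -23.5, 43.1]
ee_rot: [2.222, -2.221, 0.0]
ft_force: [-1.9, -0.6, 7.5]
finger_gap: 0.004
grasp_force: 4.1
```

```bash
python3 -m jog '[[0,0,-0.02,0,0,0,-1],[0,0,-0.05,0,0,0,-1],[0,0,-0.075,0,0,0,-1],[0,0,-0.1,0,0,0,-1],[0,0,-0.1,0,0,0,-1],[0,0,-0.1,0,0,0,-1],[0,0,0,0,0,0,-1],[0,0,0,0,0,0,-1],[0,0,0,0,0,0,-1],[0,0,0,0,0,0,-1]]'
python3 - <<'E'
from h import *
cv2.imwrite('pics/side2.png',ctrl.grab_frame('side')[:,:,::-1])
E
```

```text
clock: 16.65
position: [474.5, -23.6, 218.9]
ee_rot: [2.219, -2.22, -0.003]
ft_force: [0.6, -0.1, -0.3]
finger_gap: 0.007
grasp_force: 0.0
```

View pics/side2.png

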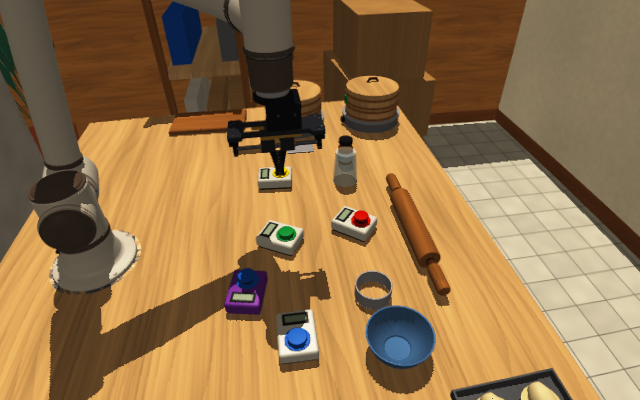

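The side view shows blue (297,338) and green (286,234) sunk, and red (361,218) still out. Yellow (280,172) is partly behind the fingertips, but it reached its stop at 8.6 N. Nothing has moved and the hand is clear.

```bash
python3 -c "
from station import ctrl
print(ctrl.job_done())"
```

```text
the job is handed in; nothing more can be done
None
```

I pressed the blue, yellow and green keys in that order, each to its stop at about 8 N, never touched the red timer, and handed the job in with the hand clear; the verdict was not shown.

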